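# Stand the flat sorting case up against the stop and file it

## Robot

A 6-joint arm with a two-finger parallel gripper is mounted at the origin on the work surface. World frame = base frame: x ahead of the robot, y to its left, z up, the work surface at z = 0. Lengths are in m, angles in rad, forces in N, time in s.
With the tool pointing down it reaches from about 0.35 to 0.975 m from the base axis. Payload 7.1 kg.
Tool frame: the origin (TCP) lies at the very end of the fingers, on their centre line; the grasp point (between the pads) lies 19 mm behind it; z points along the fingers, y is the direction in which the jaws open and shut (so a half turn about z gives the same grasp; the last joint's range is limited). The gripper opens to 88 mm and grips with 3 to 60 N. Pads are 20 mm wide; open, the fingers measure 115 mm over their backs; the gripper's body (75 mm by 178 mm) begins 61 mm behind the grasp point.
Start: joints at [1.328, 0.423, 1.63, -0, 1.089, -0.019], TCP at [0.139, 0.609, 0.223] pointing down, gripper open.
Joint ranges: [-3, 3], [-0.9, 2.11], [0.09, 2.58], [-1.31, 4.45], [0.11, 2.69], [-2.54, 2.54]. Speed limits (rad/s): [2.39, 2.39, 3.01, 3.14, 3.14, 3.14].

## Interface

Orientations are given as a unit quaternion [x, y, z, w].
In Python, from cell import bot gives the robot as it stands.
- The arm moves only by the shell command python3 -m inch 'ROWS' [FORCE]. ROWS is text: rows parted by semicolons, each of 5 numbers parted by spaces: the shift along the tool's x, y, z in units of 60 mm (1.0 is 60 mm), then the turn about the tool's z in units of 10 degrees (1.0 is 10 degrees), then the opening, from -1 (shut) to 1 (fully open). A call has 1 to 5 rows; each row is the pose to reach, as a shift and turn from the pose commanded when the call began, along the tool's axes at that moment; what a row does not reach only later rows make up. A row lasts 1/8 s, in which the tool goes at most 62.5 mm and 10.7 degrees, less where a joint would pass 70% of its speed; a pose out of reach is approached as far as the arm can. A call with a gripper value outside its range is refused whole. The fingers move at their own pace and stop on an object; FORCE is the grip in N (left out, the last holds). Time passes only in rows, so rows that repeat a pose let the fingers close. It gives the time, the measured TCP pose, the force and the opening at its end, in the units of the state.
- bot.read_state(): the state, without advancing time (a new reading comes with each control period).
- bot.snapshot(name): name is "side" or "top"; returns the picture (480x640x3 uint8, red, green, blue); there is no depth.
- bot.camera_params(name): a dict with "fovy" (degrees; the focal length in pixels is half the picture's height over the tangent of half this angle, whatever the lens; pixels are square), "cx", "cy" (the principal point, pixels), "xyz" and "attitude" of the camera in the world. Camera axes: x right, y up, looking along -z (the intrinsics and any distortion apply to the point x, -y, -z); pixel columns grow to the right and rows downward; lengths in m; the calibration is good to about 2 mm. A picture is of the moment at which its call begins. camera_params takes no time and is no camera call.
- bot.close_job(): hands the job in, once; it reports no verdict.
The state is a dict: "time_s": time; "q": joint angles; "joint_velocities": joint speeds; "tau": joint torques, N m; "tcp_pos": TCP position; "tool_rot": TCP orientation; "wrist_force": force on the tool from outside, world axes, zero at the start; "wrist_torque": the same for the moment, N m; "finger_gap": opening from 0.0 (shut) to 1.0 (fully open).
Only numpy, scipy, OpenCV 4.12 (cv2) and the standard library are available. Lean on these libraries where they do the work, as an engineer would, in place of code of your own. Each camera call takes 0.05 s, during which the arm holds its last target. There are 200 camera calls.

## Task

Tip the white sorting case with the coloured discs that lies flat on the cutting mat up onto its long edge by pushing it against the yellow stop, latches upward, and let go so that it stands there by itself, top face to the stop. Then pick it up by its upper edge and file it, still upright with the latches up, in the rack bay with the orange liner: down on the liner, neither end sticking out of the bay, and let go. Do not drop the case, and leave everything else where it is.

Things in the scene. Friction and masses are not known exactly. Their poses are not given: they have to be found in the camera images.
- case: Closed white case, coloured discs under its clear lid, 110 (x) x 140 (y) x 22 (z) mm, 0.2 to 0.42 kg, loose, rigid. Origin: centre of its underside as it lies. x: from the edge with two flush yellow latches (nearest the robot) to the opposite long edge (nearest the stop); z: out of the lid. Starts 20 to 60 mm short of the stop, up to 0.3 rad askew. Too wide to pinch flat. On its long edge it stands by itself, 110 mm tall, 22 mm thick.
- case_mid (a point): Middle of the case, 11 mm from its origin along its z. Fingers rub well on the case: squeezed against the stop with 8 to 15 N, its latch edge can be drawn upward by friction alone.
- stop: Yellow steel angle fence fixed on the mat, 180 mm long (y), 40 mm tall. Origin: on the mat's surface at the middle of the foot of its working face, which is the plane x = 0 and looks to -x, towards the robot; face plate 5 mm thick, flange and two black knobs within 50 mm behind it. The grey mat is 2 mm thick, 350 x 400 mm, fixed.
- rack: Fixed plywood filing rack standing on the table left or right of the mat, 116 (x) x 180 (y) x 50 (z) mm. Origin: centre of its underside; z up. Floor 6 mm thick; four 4 mm dividers, 50 mm tall, run along y and part three bays, each 32 mm clear in x, pitch 36 mm, open at the ends. Two bays hold lower cases.
- liner: Orange liner, 30 x 176 x 2 mm, fixed on the floor of the one empty bay, so it marks the bay to use. Origin: centre of its underside, 6 mm above the table; axes as the rack's (y along the bay).
- case_b: Small filed case with blue and white discs, 22 (x) x 120 (y) x 62 (z) mm, standing loose in a bay of the rack. Origin: centre of its lower edge. Leave it.
- case_c: As case_b with green and yellow discs, in another bay. Leave it.
- tray: Fixed wooden button tray, 150 x 170 x 35 mm, on the side of the mat away from the rack. Origin: centre of its underside.
- flask: Blue drinking flask, 68 mm wide, 180 mm tall, standing loose at the far side. Origin: centre of its underside. Leave it.
- tin: Steel tin with lid, 104 x 154 x 50 mm, loose, at the far side. Origin: centre of its underside. Leave it.
- driver: Screwdriver lying loose near the robot. Leave it.
- pliers: Red and black pliers, 180 mm long, 12 mm high, lying loose near the robot. Origin: below its pivot. Leave them.
- chalkpot: White pot, 44 mm wide, 50 mm tall, standing loose at the far side. Leave it.
Not all that is in view belongs to the job. There is more than one size of the stop; the job needs the larger.

How it is judged:
On the way:
1. the case stands on its long edge at the stop, latches up, top face within 15 mm of the stop's face, by itself (angle between case's own x axis and vertical above 2.95 rad and x of case in the frame of stop between -0.037 and -0.012 m and z of case_mid in the frame of stop below 0.062 m and y of case_mid in the frame of stop between -0.07 and 0.07 m and contact force between each of the arm, the fingers and case below 0.1 N and linear speed of case below 0.02 m/s), for 0.2 s.
At the end, for the whole second after the job is handed in: The case stands in the orange-lined bay, resting on the liner, latches up within 0.3 rad of upright (it may lean on a divider), its middle within 14 mm of the bay's middle line and within 26 mm of the bay's middle along it, released and still (angle between case's own x axis and vertical above 2.84 rad and x of case_mid in the frame of liner between -0.014 and 0.014 m and y of case_mid in the frame of liner between -0.026 and 0.026 m and z of case_mid in the frame of liner between 0.05 and 0.062 m and angle between the y axis of case and the y axis of liner, either way round below 0.2 rad and linear speed of case below 0.02 m/s); the robot touches nothing.
It fails at once if the case is dropped (falls free at more than 0.9 m/s) (linear speed of case above 0.9 m/s and contact force between the fingers and case below 0.1 N).
It fails at once if another thing is moved by more than 25 mm (distance of any of case_b, case_c, flask, tin, driver, pliers, chalkpot from where it was at the start of the episode above 0.025 m).
It also fails if it takes over 61 s, if anything falls off the work surface, if the arm or the gripper's body presses on something with over 40 N, if the wrist force passes 120 N, or if a joint passes its speed limit or range.

## Working session

There is one attempt and no reset: what is moved stays moved. The work goes in short steps, Python scripts to look and compute and a shell command to move; the robot and the scene stay as the last step left them, time stands still between calls to the robot, and variables do not carry over. Pictures are saved under pics/ and viewed, about 8 in all and at most 12, crops included, and the job is handed in when it is done.

```bash
mkdir -p pics; ls
python3 - <<'E'
from cell import bot
import cv2
s=bot.read_state();print(s)
for n in("top","side"):
    print(n,bot.camera_params(n)); cv2.imwrite(f"pics/{n}0.png",bot.snapshot(n)[:,:,::-1])
E
```

```text
pics
{'time_s': 0.0, 'q': array([ 1.32799634e+00,  4.23840141e-01,  1.63067757e+00, -2.51784728e-05,
        1.08860597e+00, -1.90070758e-02]), 'joint_velocities': array([ 0.00064311, -0.00108092,  0.00166094, -0.00060462,  0.00091658,
       -0.00017473]), 'tau': array([ 2.68657655e-03, -5.44621933e+01, -2.73672438e+01,  6.45177579e-02,
        2.25193135e-02, -1.16767469e-04]), 'tcp_pos': array([0.13855871, 0.60887952, 0.22190702]), 'tool_rot': array([ 1.11657252e-01,  9.93746483e-01, -7.60419343e-04, -8.88685045e-05]), 'wrist_force': array([ 0.60542505, -0.09260624, -0.7798582 ]), 'wrist_torque': array([-0.01958897,  0.02127996, -0.01054027]), 'finger_gap': 0.9956153272050097}
top {'fovy': 53.09424725791402, 'cx': 323.36648858394597, 'cy': 234.73034158416615, 'xyz': array([0.39565091, 0.06653331, 1.18776542]), 'attitude': array([ 0.04886621, -0.04545499, -0.70002096,  0.7109969 ])}
side {'fovy': 53.19450988734387, 'cx': 322.01949537335395, 'cy': 246.81746939503384, 'xyz': array([0.44754431, 0.85758067, 0.94455707]), 'attitude': array([-0.02937058,  0.35406059,  0.93328699, -0.05247732])}
```

View pics/top0.png

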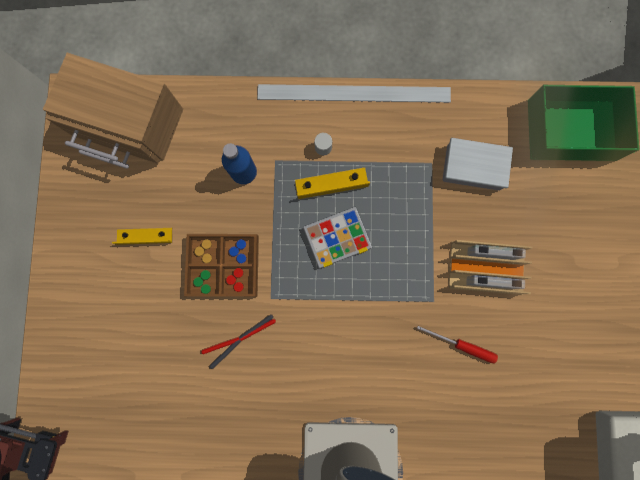

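View pics/side0.png

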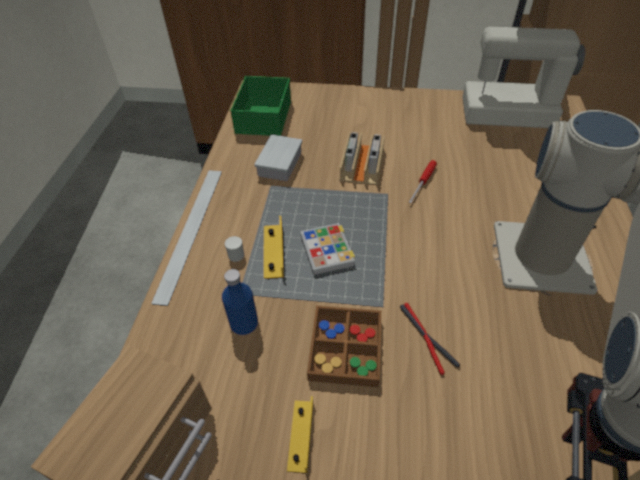

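Candidates: the stop at top (332,183) lies on the mat and is the larger; the one at (144,237), on the table, is the smaller and is ignored. The case is at (337,238). The rack is at (488,268), with the orange bay in the middle. I'll confirm in an enlarged crop and measure.

```bash
cat > h.py <<'E'
import numpy as np, cv2
from cell import bot
from scipy.spatial.transform import Rotation as R
def ray(n,uv):
    p=bot.camera_params(n); f=240/np.tan(np.radians(p['fovy'])/2)
    uv=np.atleast_2d(np.float64(uv))
    d=np.c_[(uv[:,0]-p['cx'])/f,-(uv[:,1]-p['cy'])/f,-np.ones(len(uv))]
    return p['xyz'],R.from_quat(p['attitude']).apply(d)
def onz(n,uv,z):
    o,d=ray(n,uv); return o+d*((z-o[2])/d[:,2])[:,None]
def proj(n,P):
    p=bot.camera_params(n); f=240/np.tan(np.radians(p['fovy'])/2)
    c=R.from_quat(p['attitude']).inv().apply(np.atleast_2d(P)-p['xyz'])
    return np.c_[p['cx']-f*c[:,0]/c[:,2],p['cy']+f*c[:,1]/c[:,2]]
def snap(n,name):
    im=bot.snapshot(n)[:,:,::-1].copy(); cv2.imwrite(f'pics/{name}.png',im); return im
E
python3 - <<'E'
from h import *
a=cv2.imread('pics/top0.png');b=cv2.imread('pics/side0.png')
A=cv2.resize(a[155:305,280:380],None,fx=4,fy=4,interpolation=cv2.INTER_CUBIC)
B=cv2.resize(a[230:300,440:540],None,fx=4,fy=4,interpolation=cv2.INTER_CUBIC)
C=np.zeros((600,800,3),np.uint8);C[:600,:400]=A;C[:280,400:]=B
D=cv2.resize(b[210:290,250:350],None,fx=4,fy=4,interpolation=cv2.INTER_CUBIC);C[280:,400:]=D
cv2.imwrite('pics/crop1.png',C)
def rect(n,im,lo,hi,box,z):
    h=cv2.cvtColor(im,cv2.COLOR_BGR2HSV);m=cv2.inRange(h,lo,hi);x0,x1,y0,y1=box
    M=np.zeros_like(m);M[y0:y1,x0:x1]=m[y0:y1,x0:x1]
    c=max(cv2.findContours(M,0,2)[0],key=cv2.contourArea);r=cv2.minAreaRect(c)
    bx=cv2.boxPoints(r);print(n,cv2.contourArea(c),bx.round(1).tolist(),'\n',onz(n,bx,z).round(4)[:,:2].tolist())
rect('top',a,(20,120,100),(34,255,255),(285,380,160,205),.042)
rect('top',a,(5,170,120),(18,255,255),(445,530,255,285),.008)
rect('side',b,(20,120,100),(34,255,255),(255,295,210,285),.042)
rect('side',b,(5,170,120),(18,255,255),(345,380,140,190),.008)
E
```

```text
top 1154.0 [[294.20001220703125, 179.10000610351562], [366.3999938964844, 166.1999969482422], [369.3999938964844, 183.1999969482422], [297.20001220703125, 196.10000610351562]] 
 [[0.6856, 0.1469], [0.7206, -0.0295], [0.6781, -0.037], [0.6434, 0.1385]]
top 428.5 [[450.70001220703125, 271.79998779296875], [451.1000061035156, 262.70001220703125], [522.4000244140625, 266.0], [522.0, 275.1000061035156]] 
 [[0.4672, -0.2399], [0.4896, -0.2413], [0.4841, -0.4159], [0.4617, -0.414]]
side 932.0 [[264.0, 278.0], [264.0, 217.0], [283.0, 217.0], [283.0, 278.0]] 
 [[0.6846, 0.1766], [0.7256, -0.0265], [0.675, -0.0316], [0.6394, 0.1718]]
side 119.0 [[356.0, 179.3000030517578], [362.1000061035156, 145.5], [367.8999938964844, 146.5], [361.79998779296875, 180.3000030517578]] 
 [[0.4941, -0.2445], [0.4865, -0.4119], [0.4676, -0.4081], [0.4766, -0.2414]]
```

View pics/crop1.png

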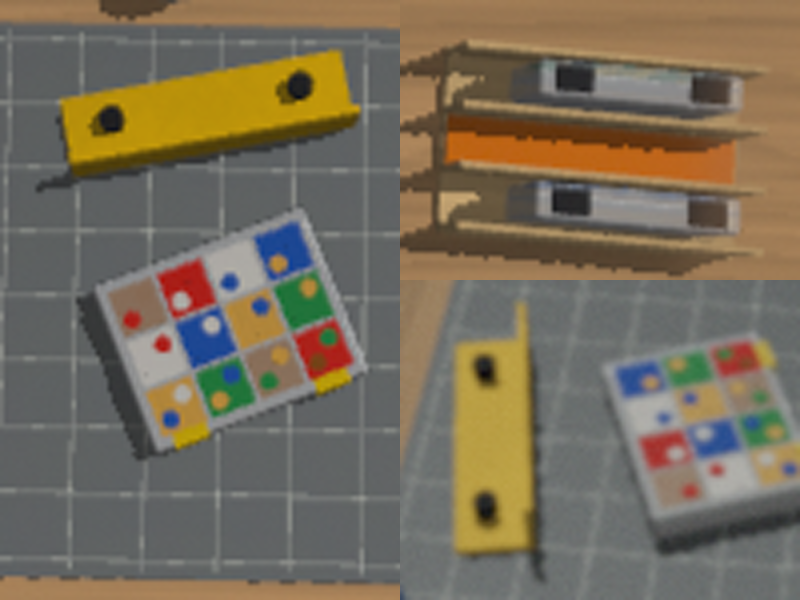

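The crop shows the latches (yellow) at the near-robot edge, crop (190,435) and (330,380). The lid corners are at crop (95,285), (300,210), (367,368) and (155,452). The orange liner is in the middle bay. The fence on the mat is the large stop.

Run:
```python
from h import *
c=lambda P:np.array(P)/4+[280,155]
st=onz('top',c([(73,165),(358,110)]),.042)
d=st[0]-st[1];print('stop len',np.linalg.norm(d)); psi=np.arctan2(-d[0],d[1]); m=st.mean(0)[:2]
print('stop top-front mid',m,'psi',psi)
# foot seen in top view
ft=onz('top',c([(76,178)]),.002);print('foot L',ft, 'top L',st[0])
Rm=np.array([[np.cos(psi),np.sin(psi)],[-np.sin(psi),np.cos(psi)]])
L=onz('top',c([(95,285),(300,210),(367,368),(155,452)]),.024)[:,:2]
print('case corners',L.round(4).tolist());print('in stop',((L-m)@Rm.T).round(4).tolist(),'mid',((L.mean(0)-m)@Rm.T))
k=lambda P:(np.array(P)-[400,0])/4+[440,230]
for n,P in (('div2',[(465,105),(765,132)]),('div3',[(460,165),(765,190)]),('div1',[(465,42),(765,72)]),('div4',[(460,225),(765,253)])):
    w=onz('top',k(P),.05);print(n,w.round(4)[:,:2].tolist())
# side view cross-check
s=onz('side',np.array([(606-400,365-280),(755-400,335-280),(655-400,520-280)])/4+[250,210],.024);print('side case corners',s.round(4)[:,:2].tolist())
s=onz('side',np.array([(520-400,300-280),(533-400,550-280)])/4+[250,210],.042);print('side stop plate top',s.round(4)[:,:2].tolist())
```

```text
stop len 0.17705763425871995
stop top-front mid [0.66141235 0.04930463] psi 0.20959076227094448
foot L [[0.64331853 0.13624065 0.002     ]] top L [0.64299307 0.1358961  0.042     ]
case corners [[0.5721, 0.1218], [0.6207, -0.0034], [0.5235, -0.0449], [0.4704, 0.0833]]
in stop [[-0.0723, 0.0895], [-0.0508, -0.0431], [-0.1544, -0.0634], [-0.1797, 0.073]] mid [-0.11430396  0.0139817 ]
div2 [[0.5017, -0.2429], [0.4884, -0.4199]]
div3 [[0.4661, -0.2392], [0.4542, -0.4184]]
div1 [[0.5394, -0.2437], [0.5241, -0.4213]]
div4 [[0.4308, -0.2384], [0.4173, -0.4169]]
side case corners [[0.6214, -0.0016], [0.526, -0.0392], [0.572, 0.1255]]
side stop plate top [[0.6843, -0.0383], [0.6391, 0.1702]]
```

```bash
cat >> h.py <<'E'
M=np.array([.661,.050]);PSI=.203
def stopw(x,y): c,s=np.cos(PSI),np.sin(PSI); return M+[x*c-y*s,x*s+y*c]
def instop(P): c,s=np.cos(PSI),np.sin(PSI); d=np.array(P[:2])-M; return np.array([d@[c,s],d@[-s,c]])
def need(x,y,z,yaw=None):
    s=bot.read_state(); r=R.from_quat(s['tool_rot']); X=r.as_matrix()[:,0]; cy=np.arctan2(X[1],X[0])
    d=r.inv().apply(np.array([x,y,z])-s['tcp_pos'])/.06
    t=0 if yaw is None else -np.degrees((yaw-cy+np.pi)%(2*np.pi)-np.pi)/10
    print('t',round(s['time_s'],2),'tcp',s['tcp_pos'].round(4),'yaw',round(cy,4),'F',s['wrist_force'].round(1),'gap',round(s['finger_gap'],2),'units',d.round(3),'turn',round(t,3))
E
python3 -m inch '-.65 -.75 0 0 1;-1.3 -1.5 0 0 1;-1.95 -2.25 0 0 1;-2.6 -3 0 0 1;-3.27 -3.78 0 0 1'
python3 -m inch '-.65 -.75 0 0 1;-1.3 -1.5 0 0 1;-1.95 -2.25 0 0 1;-2.6 -3 0 0 1;-3.27 -3.78 0 0 1'
python3 -c "
from h import *
need(*stopw(-.21,.014),.1,np.pi+PSI)"
```

```text
time_s: 0.72
tcp_pos: [0.2801, 0.343, 0.2226]
tool_rot: [0.111, 0.994, -0.0, 0.0]
wrist_force: [0.8, 0.1, 0.2]
finger_gap: 1.0
time_s: 1.35
tcp_pos: [0.4212, 0.0782, 0.2228]
tool_rot: [0.112, 0.994, 0.0, 0.0]
wrist_force: [1.2, 0.4, -0.4]
finger_gap: 0.996
t 1.35 tcp [0.4212 0.0782 0.2228] yaw 2.9179 F [ 1.2  0.4 -0.4] gap 1.0 units [-0.718 -0.808  2.046] turn -2.445
```

```bash
python3 -m inch '-.35 -.4 .4 -1 1;-.72 -.81 .9 -2 1;-.72 -.81 1.6 -2.44 1;-.72 -.81 2.04 -2.44 1;-.72 -.81 2.04 -2.44 1'
python3 -c "
from h import *
need(*stopw(-.21,.014),.006,np.pi+PSI)"
```

```text
time_s: 1.98
tcp_pos: [0.4503, 0.0229, 0.0986]
tool_rot: [-0.101, 0.995, 0.0, -0.002]
wrist_force: [0.6, 0.3, 0.3]
finger_gap: 1.003
t 1.98 tcp [0.4503 0.0229 0.0986] yaw -2.9399 F [0.6 0.3 0.3] gap 1.0 units [-0.039 -0.033  1.544] turn -0.007
```

```bash
python3 -m inch '0 0 .8 0 1;0 0 1.54 0 1;0 0 1.54 0 1;-.2 0 1.54 0 1;-.4 0 1.54 0 1'
python3 -m inch '-.2 0 0 0 1;-.4 0 0 0 1;-.6 0 0 0 1;-.8 0 0 0 1;-.85 0 0 0 1'
python3 -c "
from h import *
need(*stopw(-.120,.014),.006,np.pi+PSI);print(instop(bot.read_state()['tcp_pos']))"
```

```text
time_s: 2.6
tcp_pos: [0.4777, 0.0282, 0.01]
tool_rot: [-0.101, 0.995, -0.0, 0.002]
wrist_force: [-3.2, 0.3, 1.3]
finger_gap: 0.999
time_s: 3.22
tcp_pos: [0.5262, 0.0381, 0.0081]
tool_rot: [-0.101, 0.995, -0.0, 0.0]
wrist_force: [-5.9, -2.0, 5.4]
finger_gap: 1.001
t 3.23 tcp [0.5262 0.0381 0.0081] yaw -2.9398 F [-5.9 -2.   5.4] gap 1.0 units [-0.241 -0.026  0.035] turn -0.007
[-0.13446449  0.01556663]
```

```bash
python3 -m inch '-.06 0 0 0 1;-.12 0 0 0 1;-.12 0 0 0 1'
python3 -m inch '-.04 0 0 0 1;-.08 0 0 0 1;-.08 0 0 0 1'
python3 -c "
from h import *
need(*stopw(-.120,.014),.006,np.pi+PSI);print(instop(bot.read_state()['tcp_pos']))
a=snap('top','t2');cv2.imwrite('pics/t2c.png',cv2.resize(a[140:290,260:410],None,fx=4,fy=4,interpolation=2))"
```

```text
time_s: 3.6
tcp_pos: [0.5327, 0.0395, 0.0079]
tool_rot: [-0.101, 0.995, -0.0, 0.0]
wrist_force: [-3.7, -1.3, 1.7]
finger_gap: 1.0
time_s: 3.98
tcp_pos: [0.5375, 0.0405, 0.0079]
tool_rot: [-0.101, 0.995, -0.0, 0.0]
wrist_force: [-2.9, 0.2, 1.3]
finger_gap: 1.004
t 3.98 tcp [0.5375 0.0405 0.0079] yaw -2.9396 F [-2.9  0.2  1.3] gap 1.0 units [-0.049 -0.027  0.031] turn -0.006
[-0.12291039  0.01562646]
```

View pics/t2c.png

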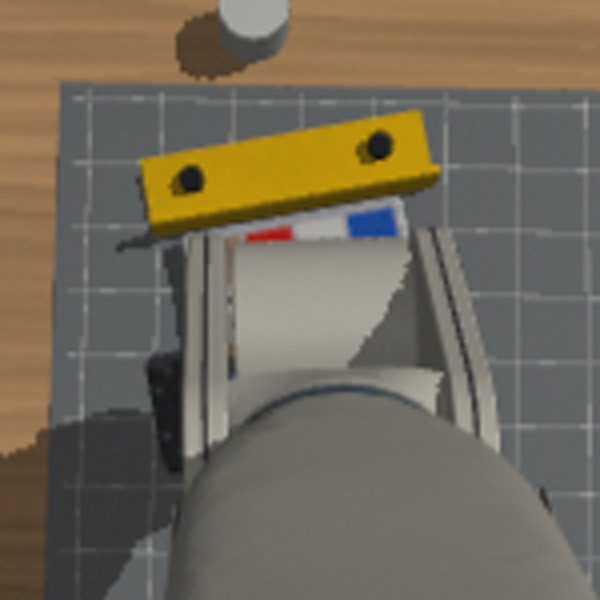

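The case is now nearly parallel to the stop with a gap of a few mm (case corner at crop (400,205), stop face at about (400,195)). I'll creep until the force rises.

```bash
python3 -m inch '-.03 0 0 0 1;-.05 0 0 0 1;-.05 0 0 0 1'
python3 -m inch '-.02 0 0 0 1;-.03 0 0 0 1;-.03 0 0 0 1'
python3 -m inch '-.02 0 0 0 1;-.02 0 0 0 1'
```

```text
time_s: 4.4
tcp_pos: [0.5403, 0.0411, 0.0078]
tool_rot: [-0.101, 0.995, -0.0, 0.0]
wrist_force: [-2.8, -1.5, -0.2]
finger_gap: 1.002
time_s: 4.78
tcp_pos: [0.542, 0.0415, 0.0078]
tool_rot: [-0.101, 0.995, 0.0, 0.0]
wrist_force: [-2.8, -0.3, 1.4]
finger_gap: 0.996
time_s: 5.03
tcp_pos: [0.542, 0.0415, 0.0079]
tool_rot: [-0.101, 0.995, -0.0, -0.001]
wrist_force: [-6.6, -2.6, 5.0]
finger_gap: 0.998
```

```bash
python3 -m inch '-.03 0 0 0 1;-.03 0 0 0 1'
python3 -m inch '-.02 0 0 0 1;-.02 0 0 0 1'
python3 -c "
from h import *
print(instop(bot.read_state()['tcp_pos']))"
```

```text
time_s: 5.28
tcp_pos: [0.542, 0.0415, 0.0077]
tool_rot: [-0.101, 0.995, -0.0, -0.003]
wrist_force: [-11.4, -3.3, 8.7]
finger_gap: 1.0
time_s: 5.52
tcp_pos: [0.542, 0.0416, 0.0077]
tool_rot: [-0.101, 0.995, -0.0, -0.004]
wrist_force: [-14.7, -5.1, 13.0]
finger_gap: 1.003
[-0.11820242  0.01578899]
```

Squeezed at about 15 N. Next I compute the arc of the latch edge with the press held along the case.

```bash
cat > arc.py <<'E'
import numpy as np
t,dl=5.,3.6
f=lambda th:np.array([-(22-t)*np.sin(th)-110*np.cos(th)+dl*np.cos(th),110*np.sin(th)+t*np.cos(th)-dl*np.sin(th)])
for a in range(0,91,4): d=-(f(np.radians(a))-f(0))/60; print(a,d.round(3), 'abs tcp x,z',(f(np.radians(a))-f(0)).round(1))
E
python3 arc.py
```

```text
0 [-0. -0.] abs tcp x,z [0. 0.]
4 [ 0.015 -0.123] abs tcp x,z [-0.9  7.4]
8 [ 0.022 -0.246] abs tcp x,z [-1.3 14.8]
12 [ 0.02  -0.367] abs tcp x,z [-1.2 22. ]
16 [ 0.009 -0.486] abs tcp x,z [-0.6 29.1]
20 [-0.01  -0.601] abs tcp x,z [ 0.6 36.1]
24 [-0.038 -0.714] abs tcp x,z [ 2.3 42.8]
28 [-0.075 -0.823] abs tcp x,z [ 4.5 49.4]
32 [-0.119 -0.927] abs tcp x,z [ 7.2 55.6]
36 [-0.172 -1.026] abs tcp x,z [10.3 61.6]
40 [-0.233 -1.12 ] abs tcp x,z [14.  67.2]
44 [-0.301 -1.208] abs tcp x,z [18.1 72.5]
48 [-0.376 -1.29 ] abs tcp x,z [22.6 77.4]
52 [-0.458 -1.365] abs tcp x,z [27.5 81.9]
56 [-0.547 -1.433] abs tcp x,z [32.8 86. ]
60 [-0.641 -1.494] abs tcp x,z [38.5 89.6]
64 [-0.741 -1.547] abs tcp x,z [44.5 92.8]
68 [-0.846 -1.592] abs tcp x,z [50.8 95.5]
72 [-0.956 -1.629] abs tcp x,z [57.4 97.7]
76 [-1.069 -1.657] abs tcp x,z [64.2 99.4]
80 [-1.186 -1.678] abs tcp x,z [ 71.2 100.7]
84 [-1.306 -1.689] abs tcp x,z [ 78.4 101.3]
88 [-1.428 -1.692] abs tcp x,z [ 85.7 101.5]
```

```bash
python3 -m inch '.007 0 -.06 0 1;.015 0 -.123 0 1;.018 0 -.185 0 1;.022 0 -.246 0 1'
python3 -c "
from h import *
a=snap('side','s3');cv2.imwrite('pics/s3c.png',cv2.resize(a[190:300,250:400],None,fx=4,fy=4,interpolation=2))"
```

```text
time_s: 6.02
tcp_pos: [0.5415, 0.0419, 0.0216]
tool_rot: [-0.1, 0.995, 0.0, -0.003]
wrist_force: [-7.0, -0.0, -2.4]
finger_gap: 1.001
```

View pics/s3c.png

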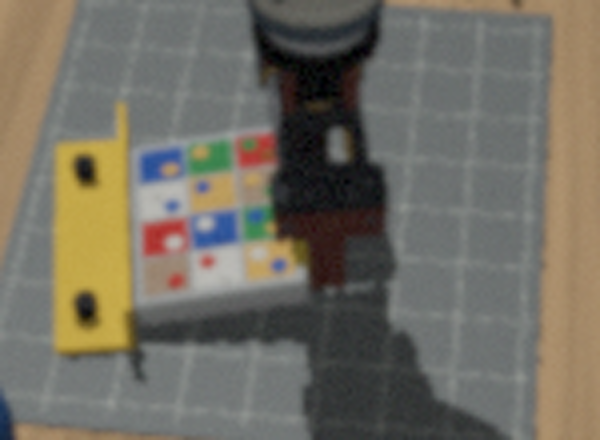

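The case side face and its widening shadow show the latch edge lifting. Fz is −2.4 N, about half the weight, so it sticks. Continuing with a little more press.

```bash
python3 -m inch '-.025 0 -.06 0 1;-.027 0 -.121 0 1;-.033 0 -.18 0 1;-.038 0 -.24 0 1;-.038 0 -.24 0 1'
python3 -c "
from h import *
s=bot.read_state();print(instop(s['tcp_pos']))"
```

```text
time_s: 6.7
tcp_pos: [0.5424, 0.0421, 0.0358]
tool_rot: [-0.1, 0.995, 0.0, -0.005]
wrist_force: [-11.5, -2.9, -1.4]
finger_gap: 1.0
[-0.11771773  0.0161778 ]
```

```bash
python3 -m inch '-.019 0 -.115 0 1;-.047 0 -.228 0 1;-.084 0 -.337 0 1;-.128 0 -.441 0 1;-.128 0 -.441 0 1'
python3 -c "
from h import *
s=bot.read_state();print(instop(s['tcp_pos']))
a=snap('side','s4');cv2.imwrite('pics/s4c.png',cv2.resize(a[190:300,250:400],None,fx=4,fy=4,interpolation=2))"
```

```text
time_s: 7.32
tcp_pos: [0.549, 0.0435, 0.0624]
tool_rot: [-0.101, 0.995, 0.0, -0.006]
wrist_force: [-15.3, -3.3, 3.4]
finger_gap: 0.999
[-0.11097697  0.01621004]
```

View pics/s4c.png

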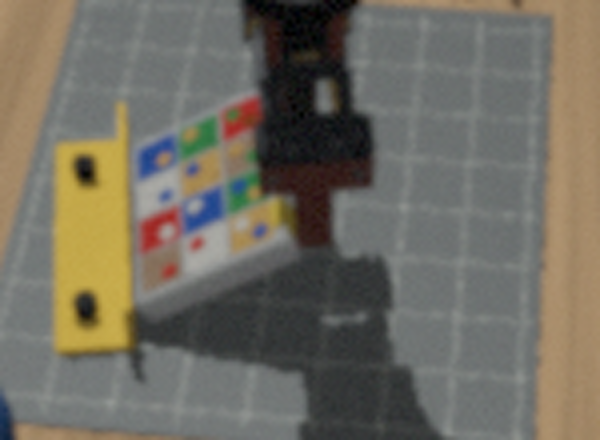

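The case is tilted about 30° (raised edge at crop (290,225)). Continuing the arc.

```bash
python3 -m inch '-.045 0 -.099 0 1;-.1 0 -.193 0 1;-.165 0 -.281 0 1;-.237 0 -.363 0 1;-.237 0 -.363 0 1'
python3 -c "
from h import *
s=bot.read_state();print(instop(s['tcp_pos']))"
```

```text
time_s: 8.0
tcp_pos: [0.5605, 0.0459, 0.0841]
tool_rot: [-0.101, 0.995, -0.0, -0.008]
wrist_force: [-24.4, -6.6, 13.8]
finger_gap: 0.999
[-0.09928961  0.0162013 ]
```

```bash
python3 -m inch '.02 0 -.04 0 1;-.035 0 -.12 0 1;-.12 0 -.19 0 1;-.215 0 -.25 0 1;-.215 0 -.25 0 1'
python3 -c "
from h import *
s=bot.read_state();print(instop(s['tcp_pos']))"
```

```text
time_s: 8.62
tcp_pos: [0.5824, 0.0497, 0.1008]
tool_rot: [-0.101, 0.995, -0.0, 0.001]
wrist_force: [0.9, -0.2, 0.4]
finger_gap: 1.001
[-0.07704741  0.0155534 ]
```

```bash
python3 -c "
from h import *
a=snap('side','s5');cv2.imwrite('pics/s5c.png',cv2.resize(a[170:300,230:400],None,fx=4,fy=4,interpolation=2))"
```

```text
(no output)
```

View pics/s5c.png

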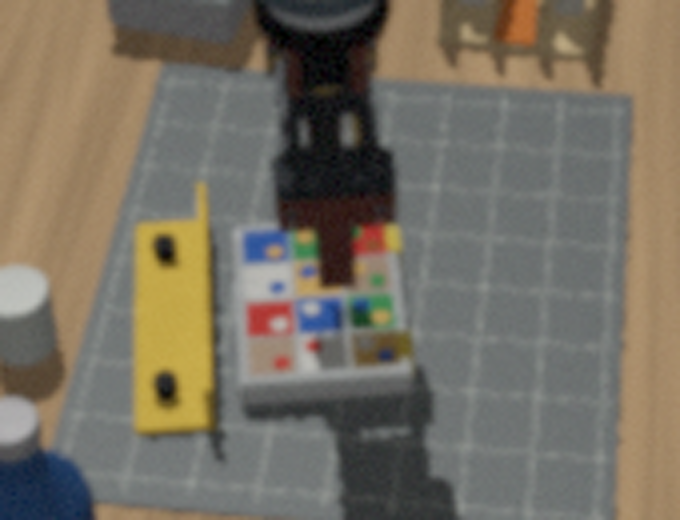

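The slip was caused by easing off too much in z, which is stiffer than x. The case lies flat again, about 15 mm from the stop, with its lid corners at crop (236,232), (245,380), (410,362) and (398,232). I'll go back behind it and retry with better press control.

Run:
```python
from h import *
L=onz('side',np.array([(236,232),(245,380),(410,362),(398,232)])/4+[230,170],.024)
print([instop(p).round(4).tolist() for p in L])
need(*stopw(-.175,.010),.05,np.pi+PSI)
```

```text
[[-0.0166, -0.0578], [-0.0173, 0.0705], [-0.1209, 0.0661], [-0.124, -0.0469]]
t 8.68 tcp [0.5816 0.0496 0.1004] yaw -2.9394 F [-1.  -0.5  0.6] gap 1.0 units [ 1.62  -0.095  0.839] turn -0.005
```

```bash
python3 -m inch '.7 -.1 0 0 1;1.45 -.1 0 0 1;1.45 -.1 .8 0 1;1.45 -.1 1.55 0 1;1.45 -.1 1.55 0 1'
python3 -m inch '-.2 0 0 0 1;-.4 0 0 0 1;-.55 0 0 0 1;-.55 0 0 0 1'
python3 -m inch '-.06 0 0 0 1;-.12 0 0 0 1;-.12 0 0 0 1'
python3 -c "
from h import *
print(instop(bot.read_state()['tcp_pos']))"
```

```text
time_s: 9.3
tcp_pos: [0.4955, 0.0261, 0.0054]
tool_rot: [-0.101, 0.995, 0.0, -0.002]
wrist_force: [0.1, -0.7, 0.5]
finger_gap: 1.001
time_s: 9.8
tcp_pos: [0.5306, 0.033, 0.008]
tool_rot: [-0.101, 0.995, -0.0, 0.001]
wrist_force: [-0.5, -0.3, -1.3]
finger_gap: 1.0
time_s: 10.18
tcp_pos: [0.5355, 0.0342, 0.0071]
tool_rot: [-0.101, 0.995, 0.0, -0.001]
wrist_force: [-4.2, -0.1, 1.4]
finger_gap: 1.0
[-0.12610649  0.00983042]
```

```bash
python3 -m inch '-.05 0 0 0 1;-.1 0 0 0 1;-.13 0 0 0 1;-.13 0 0 0 1'
python3 -m inch '-.03 0 -.01 0 1;-.06 0 -.01 0 1;-.06 0 -.01 0 1'
python3 -c "
from h import *
print(instop(bot.read_state()['tcp_pos']))"
```

```text
time_s: 10.68
tcp_pos: [0.5432, 0.0357, 0.0071]
tool_rot: [-0.101, 0.995, 0.0, -0.001]
wrist_force: [-5.3, -0.8, 2.6]
finger_gap: 0.996
time_s: 11.05
tcp_pos: [0.5433, 0.036, 0.0072]
tool_rot: [-0.1, 0.995, 0.0, -0.004]
wrist_force: [-12.9, -3.0, 7.9]
finger_gap: 1.003
[-0.11810641  0.01000765]
```

```bash
cat > nxt.py <<'E'
import sys
from h import *
from scipy.optimize import fsolve
X0=-.1181+.110; kx,kz=3.,7.6
s=bot.read_state(); p=s['tcp_pos']; x=(instop(p)[0]-X0)*1e3; z=(p[2]-.002)*1e3
c=lambda th,t:np.array([-(22-t)*np.sin(th)-110*np.cos(th),110*np.sin(th)+t*np.cos(th)])
th,t=fsolve(lambda v:c(*v)-[x,z],[np.radians(float(sys.argv[1])),5.])
F=s['wrist_force']; f=np.array([-(F[0]*np.cos(PSI)+F[1]*np.sin(PSI)),-F[2]])
N=float(sys.argv[2]); print('theta',np.degrees(th).round(1),'t',t.round(1),'F case x,z',f.round(1),'N',(f@[np.cos(th),-np.sin(th)]).round(1))
for i,a in enumerate(np.arange(1,6)*float(sys.argv[3])):
    A=th+np.radians(a); des=np.array([N*np.cos(A)+1.5*np.sin(A),-N*np.sin(A)+1.5*np.cos(A)])
    d=c(A,t)-c(th,t)+(des-f)/[kx,kz]*min(1,(i+1)/3)
    print(round(np.degrees(A),1),(-d/60).round(3))
E
python3 nxt.py 0 12 3
```

```text
theta 0.0 t 5.2 F case x,z [13.2 -7.9] N 13.2
3.0 [ 0.014 -0.102]
6.0 [ 0.023 -0.203]
9.0 [ 0.027 -0.302]
12.0 [ 0.025 -0.394]
15.0 [ 0.017 -0.485]
```

```bash
python3 -m inch '.01 0 -.1 0 1;.02 0 -.2 0 1;.022 0 -.3 0 1;.02 0 -.39 0 1;.012 0 -.485 0 1'; python3 nxt.py 15 12 3
```

```text
time_s: 11.68
tcp_pos: [0.5434, 0.0362, 0.0359]
tool_rot: [-0.101, 0.995, 0.0, -0.003]
wrist_force: [-8.1, -1.7, -2.2]
finger_gap: 1.003
theta 12.1 t 11.2 F case x,z [8.2 2.2] N 7.6
15.1 [-0.02  -0.088]
18.1 [-0.045 -0.174]
21.1 [-0.074 -0.256]
24.1 [-0.101 -0.34 ]
27.1 [-0.133 -0.421]
```

```bash
python3 -m inch '-.03 0 -.08 0 1;-.05 0 -.16 0 1;-.077 0 -.25 0 1;-.103 0 -.33 0 1;-.103 0 -.33 0 1'; python3 nxt.py 25 12 3
```

```text
time_s: 12.3
tcp_pos: [0.5478, 0.0371, 0.0555]
tool_rot: [-0.101, 0.995, 0.0, -0.005]
wrist_force: [-13.1, -3.1, 1.2]
finger_gap: 1.0
theta 23.3 t 10.8 F case x,z [13.5 -1.2] N 12.8
26.3 [-0.028 -0.081]
29.3 [-0.059 -0.159]
32.3 [-0.094 -0.232]
35.3 [-0.138 -0.306]
38.3 [-0.186 -0.376]
```

```bash
python3 -m inch '-.03 0 -.08 0 1;-.06 0 -.158 0 1;-.096 0 -.231 0 1;-.14 0 -.305 0 1;-.14 0 -.305 0 1'; python3 nxt.py 35 14 3
```

```text
time_s: 12.92
tcp_pos: [0.5553, 0.0386, 0.074]
tool_rot: [-0.101, 0.995, 0.0, -0.006]
wrist_force: [-17.2, -4.3, 6.2]
finger_gap: 0.999
theta 41.2 t -0.6 F case x,z [17.7 -6.2] N 17.4
44.2 [-0.038 -0.069]
47.2 [-0.079 -0.134]
50.2 [-0.122 -0.194]
53.2 [-0.183 -0.253]
56.2 [-0.246 -0.308]
```

```bash
python3 -m inch '-.036 0 -.068 0 1;-.076 0 -.134 0 1;-.12 0 -.196 0 1;-.12 0 -.196 0 1'; python3 nxt.py 45 14 3
```

```text
time_s: 13.42
tcp_pos: [0.5677, 0.0407, 0.0872]
tool_rot: [-0.101, 0.995, -0.0, -0.001]
wrist_force: [-6.4, -0.3, 5.1]
finger_gap: 0.998
theta 45.0 t 11.0 F case x,z [ 6.4 -5.1] N 8.1
48.0 [-0.071 -0.056]
51.0 [-0.143 -0.107]
54.0 [-0.217 -0.153]
57.0 [-0.288 -0.199]
60.0 [-0.361 -0.239]nxt.py:7: RuntimeWarning: The iteration is not making good progress, as measured by the 
 improvement from the last ten iterations.
  th,t=fsolve(lambda v:c(*v)-[x,z],[np.radians(float(sys.argv[1])),5.])
```

```bash
python3 -m inch '-.03 0 .005 0 1;-.06 0 -.02 0 1;-.09 0 -.045 0 1;-.125 0 -.07 0 1;-.125 0 -.07 0 1'; python3 nxt.py 48 14 2
```

```text
time_s: 14.05
tcp_pos: [0.5722, 0.0417, 0.0909]
tool_rot: [-0.101, 0.995, -0.0, -0.004]
wrist_force: [-13.6, -2.5, 10.1]
finger_gap: 0.998
theta 49.4 t 9.3 F case x,z [ 13.8 -10.1] N 16.6
51.4 [-0.037 -0.037]
53.4 [-0.075 -0.071]
55.4 [-0.113 -0.103]
57.4 [-0.16  -0.133]
59.4 [-0.209 -0.161]nxt.py:7: RuntimeWarning: The iteration is not making good progress, as measured by the 
 improvement from the last ten iterations.
  th,t=fsolve(lambda v:c(*v)-[x,z],[np.radians(float(sys.argv[1])),5.])
```

```bash
python3 -m inch '-.037 0 -.03 0 1;-.075 0 -.06 0 1;-.115 0 -.09 0 1;-.16 0 -.12 0 1;-.16 0 -.12 0 1'; python3 nxt.py 56 14 2 2>&1 | grep -v fsolve
```

```text
time_s: 14.68
tcp_pos: [0.5825, 0.0437, 0.0989]
tool_rot: [-0.101, 0.995, -0.0, -0.003]
wrist_force: [-14.1, -2.8, 14.8]
finger_gap: 1.003
nxt.py:7: RuntimeWarning: The iteration is not making good progress, as measured by the 
 improvement from the last ten iterations.
theta 59.1 t 5.8 F case x,z [ 14.4 -14.8] N 20.1
61.1 [-0.039 -0.031]
63.1 [-0.078 -0.06 ]
65.1 [-0.117 -0.087]
67.1 [-0.169 -0.109]
69.1 [-0.223 -0.129]
```

```bash
python3 -m inch '-.04 0 -.03 0 1;-.08 0 -.058 0 1;-.12 0 -.083 0 1;-.165 0 -.105 0 1;-.165 0 -.105 0 1'; python3 nxt.py 65 14 2 2>&1 | grep -v fsolve
```

```text
time_s: 15.3
tcp_pos: [0.5946, 0.0461, 0.1057]
tool_rot: [-0.101, 0.995, -0.0, -0.0]
wrist_force: [-7.7, 0.1, 11.1]
finger_gap: 1.002
theta 65.6 t 8.5 F case x,z [  7.5 -11.1] N 13.2
67.6 [-0.054 -0.02 ]
69.6 [-0.108 -0.037]
71.6 [-0.161 -0.053]
73.6 [-0.217 -0.067]
75.6 [-0.274 -0.078]
```

```bash
python3 -m inch '-.052 0 -.017 0 1;-.105 0 -.034 0 1;-.16 0 -.05 0 1;-.215 0 -.063 0 1;-.215 0 -.063 0 1'; python3 nxt.py 73 14 2 2>&1 | grep -v fsolve
```

```text
time_s: 15.92
tcp_pos: [0.6086, 0.0489, 0.1104]
tool_rot: [-0.101, 0.995, -0.0, 0.001]
wrist_force: [-5.9, -0.0, 13.4]
finger_gap: 0.996
theta 71.8 t 12.5 F case x,z [  5.8 -13.4] N 14.6
73.8 [-0.059 -0.012]
75.8 [-0.116 -0.022]
77.8 [-0.173 -0.03 ]
79.8 [-0.232 -0.035]
81.8 [-0.292 -0.038]
```

```bash
python3 -m inch '-.058 0 -.01 0 1;-.116 0 -.02 0 1;-.174 0 -.028 0 1;-.232 0 -.033 0 1;-.232 0 -.033 0 1'; python3 nxt.py 80 12 2 2>&1 | grep -v fsolve;python3 -c "
from h import *
a=snap('side','s6');cv2.imwrite('pics/s6c.png',cv2.resize(a[170:300,230:400],None,fx=4,fy=4,interpolation=2))"
```

```text
time_s: 16.55
tcp_pos: [0.6237, 0.0519, 0.1129]
tool_rot: [-0.101, 0.995, -0.0, 0.003]
wrist_force: [-3.1, -0.0, 13.2]
finger_gap: 1.0
theta 78.7 t 15.4 F case x,z [  3.  -13.2] N 13.6
80.7 [-0.063 -0.004]
82.7 [-0.125 -0.005]
84.7 [-0.186 -0.004]
86.7 [-0.247 -0.   ]
88.7 [-0.309  0.006]
```

View pics/s6c.png

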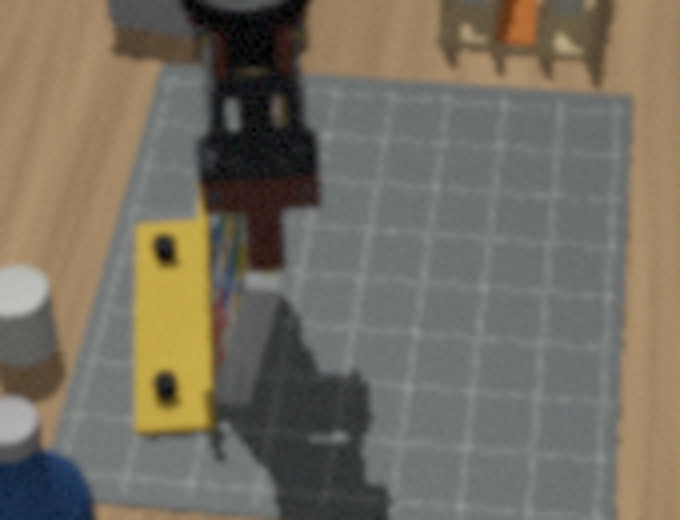

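The case is tipped to about 77°, with its top edge at crop (265,285). Finishing the tip, then lifting off gently.

```bash
python3 -m inch '-.055 0 -.005 0 1;-.11 0 -.007 0 1;-.165 0 -.008 0 1;-.225 0 -.008 0 1;-.225 0 -.008 0 1'; python3 nxt.py 86 12 2 2>&1 | grep -v fsolve
```

```text
time_s: 17.23
tcp_pos: [0.6375, 0.0546, 0.1133]
tool_rot: [-0.101, 0.995, -0.0, 0.004]
wrist_force: [0.6, 0.4, 10.0]
finger_gap: 0.998
theta 84.5 t 18.5 F case x,z [ -0.6 -10. ] N 9.8
86.5 [-0.069  0.007]
88.5 [-0.137  0.017]
90.5 [-0.203  0.028]
92.5 [-0.264  0.041]
94.5 [-0.326  0.056]
```

```bash
python3 -m inch '-.05 0 0 0 1;-.09 0 0 0 1;-.09 0 -.03 0 1;-.09 0 -.1 0 1;-.09 0 -.6 0 1'; python3 -m inch '0 0 -.5 0 1;0 0 -.8 0 1;0 0 -.8 0 1'; python3 -c "
from h import *
a=snap('side','s7');b=snap('top','t7');cv2.imwrite('pics/s7c.png',np.hstack([cv2.resize(a[190:290,250:350],None,fx=4,fy=4,interpolation=2),cv2.resize(b[160:260,290:390],None,fx=4,fy=4,interpolation=2)]))"
```

```text
time_s: 17.85
tcp_pos: [0.6379, 0.0552, 0.1451]
tool_rot: [-0.101, 0.995, 0.0, -0.002]
wrist_force: [-0.4, -0.3, -0.4]
finger_gap: 0.999
time_s: 18.23
tcp_pos: [0.6402, 0.0554, 0.196]
tool_rot: [-0.101, 0.995, -0.0, 0.001]
wrist_force: [0.2, -0.5, 0.4]
finger_gap: 0.998
```

View pics/s7c.png

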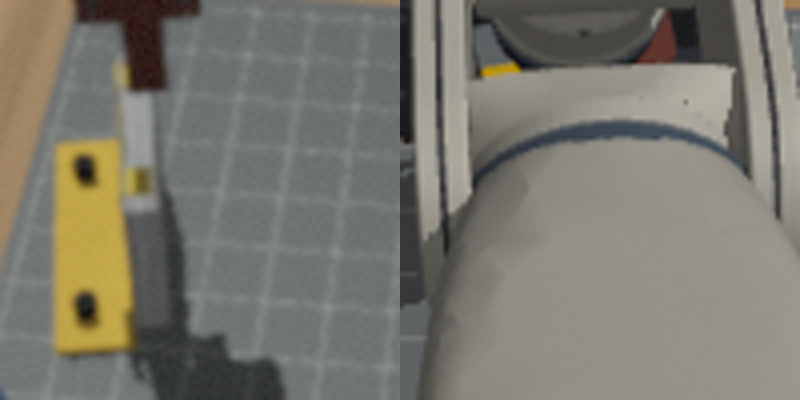

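The case stands against the stop. In the side crop the top edge runs from (123,95)/(152,95) to (130,210)/(157,210), with a latch on top at (138,182).

Run:
```python
from h import *
k=lambda P:np.array(P)/4+[250,190]
for p in onz('side',k([(130,210),(157,210),(123,95),(152,95)]),.112): print('top',instop(p).round(4),p.round(4))
for p in onz('side',k([(136,325),(166,328)]),.002): print('bot',instop(p).round(4))
need(*stopw(-.011,.010),.20,np.pi/2+PSI)
```

```text
top [-0.0024  0.0731] [0.6439 0.1211 0.112 ]
top [-0.0182  0.0747] [0.6281 0.1195 0.112 ]
top [-0.0009 -0.0237] [0.6649 0.0266 0.112 ]
top [-0.0189 -0.0218] [0.6469 0.0248 0.112 ]
bot [0.0024 0.0709]
bot [-0.0163  0.0751]
t 18.32 tcp [0.6389 0.0553 0.1939] yaw -2.9396 F [-0.8  0.2  0.5] gap 1.0 units [-0.16   0.007 -0.101] turn 8.994
```

```bash
python3 -m inch '-.05 0 0 1 1;-.1 0 0 2 1;-.15 0 0 3 1;-.15 0 0 4 1;-.15 0 0 5 1'
python3 -m inch '0 0 0 1 1;0 0 0 2 1;0 0 0 3 1;0 0 0 4 1;0 0 0 4 1'
python3 -c "
from h import *
need(*stopw(-.0095,.004),.08,np.pi/2+PSI)"
```

```text
time_s: 18.95
tcp_pos: [0.6474, 0.0571, 0.1929]
tool_rot: [0.332, 0.943, -0.001, -0.001]
wrist_force: [-0.2, 0.5, 0.6]
finger_gap: 0.997
time_s: 19.58
tcp_pos: [0.6474, 0.0571, 0.1932]
tool_rot: [0.632, 0.775, -0.001, -0.001]
wrist_force: [0.1, -0.1, 1.0]
finger_gap: 1.0
t 19.57 tcp [0.6474 0.0571 0.1932] yaw 1.7745 F [ 0.1 -0.1  1. ] gap 1.0 units [-0.095  0.044  1.887] turn 0.004
```

```bash
python3 -m inch '-.09 .04 .5 0 1;-.09 .04 1 0 1;-.09 .04 1.6 0 1;-.09 .04 1.88 0 1;-.09 .04 1.88 0 1'
python3 -m inch '0 0 0 0 -.2;0 0 0 0 -1;0 0 0 0 -1;0 0 0 0 -1;0 0 0 0 -1' 25
python3 -m inch '0 0 0 0 -1;0 0 0 0 -1;0 0 0 0 -1'
python3 -c "
from h import *
need(*stopw(-.0095,.004),.08,np.pi/2+PSI)"
```

```text
time_s: 20.2
tcp_pos: [0.6507, 0.0523, 0.0806]
tool_rot: [0.632, 0.775, -0.001, -0.001]
wrist_force: [0.6, -0.1, -0.4]
finger_gap: 1.0
time_s: 20.82
tcp_pos: [0.6518, 0.0523, 0.0822]
tool_rot: [0.632, 0.775, 0.0, 0.0]
wrist_force: [-0.6, 0.8, 0.9]
finger_gap: 0.471
time_s: 21.2
tcp_pos: [0.6517, 0.0523, 0.0819]
tool_rot: [0.632, 0.775, -0.0, -0.0]
wrist_force: [0.6, -0.2, -0.1]
finger_gap: 0.254
t 21.2 tcp [0.6517 0.0523 0.0819] yaw 1.7729 F [ 0.6 -0.2 -0.1] gap 0.25 units [-0.003 -0.014  0.032] turn -0.005
```

```bash
python3 -m inch '0 0 0 0 -1;0 0 0 0 -1;0 0 0 0 -1' 30
python3 -m inch '0 0 -.1 0 -1;0 0 -.3 0 -1;0 0 -.7 0 -1;0 0 -1.2 0 -1;0 0 -1.2 0 -1'
python3 -c "
from h import *
need(.4775,-.329,.16,np.pi/2-.068)"
```

```text
time_s: 21.58
tcp_pos: [0.6517, 0.0523, 0.082]
tool_rot: [0.632, 0.775, 0.0, 0.0]
wrist_force: [0.8, 0.9, -1.2]
finger_gap: 0.251
time_s: 22.2
tcp_pos: [0.6536, 0.0525, 0.157]
tool_rot: [0.632, 0.775, 0.002, 0.002]
wrist_force: [0.4, -0.4, -4.2]
finger_gap: 0.25
t 22.2 tcp [0.6536 0.0525 0.157 ] yaw 1.7729 F [ 0.4 -0.4 -4.2] gap 0.25 units [-5.639 -4.15  -0.069] turn 1.547
```

Lifted and held (4.2 N). Before filing I refine the rack pose from the saved first pictures.

```bash
python3 -m inch '-.3 -.2 -.3 0 -1;-.75 -.55 -.3 0 -1;-1.25 -.92 -.3 0 -1;-1.75 -1.29 -.3 0 -1;-2.25 -1.66 -.3 0 -1'
python3 - <<'E'
from h import *
a=cv2.imread('pics/top0.png');b=cv2.imread('pics/side0.png')
C=np.zeros((600,800,3),np.uint8)
C[:320]=cv2.resize(a[238:298,440:540],(800,480),interpolation=2)[80:400]
C[320:,:400]=cv2.resize(b[125:195,330:400],(400,400),interpolation=2)[100:380]
cv2.imwrite('pics/rack.png',C)
# orange edges per column in top view
h=cv2.cvtColor(a,cv2.COLOR_BGR2HSV);m=cv2.inRange(h,(5,170,120),(18,255,255))
for u in range(455,522,13):
    v=np.where(m[255:285,u])[0]+255; print('top',u,onz('top',[(u,v[0]-.5),(u,v[-1]+.5)],.008)[:,:2].round(4).tolist())
h=cv2.cvtColor(b,cv2.COLOR_BGR2HSV);m=cv2.inRange(h,(5,150,90),(18,255,255))
for v in range(148,182,6):
    u=np.where(m[v,350:375])[0]+350
    if len(u): print('side',v,onz('side',[(u[0]-.5,v),(u[-1]+.5,v)],.008)[:,:2].round(4).tolist())
E
```

```text
time_s: 22.82
tcp_pos: [0.5795, -0.1017, 0.1716]
tool_rot: [0.632, 0.775, -0.0, -0.001]
wrist_force: [0.1, -1.0, -4.6]
finger_gap: 0.242
top 455 [[0.4902, -0.2509], [0.473, -0.2505]]
top 468 [[0.4882, -0.2827], [0.471, -0.2823]]
top 481 [[0.4862, -0.3145], [0.4691, -0.3141]]
top 494 [[0.4818, -0.3462], [0.4647, -0.3457]]
top 507 [[0.4799, -0.378], [0.4627, -0.3774]]
top 520 [[0.4853, -0.41], [0.4608, -0.4091]]
side 148 [[0.4907, -0.3981], [0.4685, -0.4002]]
side 154 [[0.4918, -0.3669], [0.4699, -0.369]]
side 160 [[0.4928, -0.3366], [0.4712, -0.3387]]
side 166 [[0.4969, -0.3067], [0.4756, -0.3088]]
side 172 [[0.4979, -0.2779], [0.4738, -0.2803]]
side 178 [[0.5018, -0.2495], [0.4721, -0.2525]]
```

View pics/rack.png

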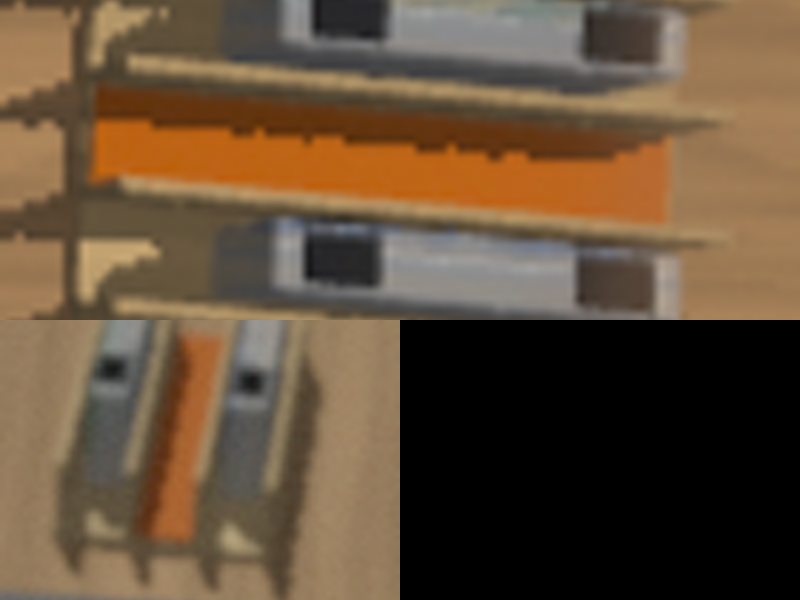

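Run:
```python
from h import *
k=lambda P:(np.array(P)+.5)/8-.5+[440,248]
for n,P in (('up',[(128,65),(728,120)]),('lo',[(122,186),(728,240)])): print(n,onz('top',k(P),.05)[:,:2].round(4).tolist())
print('liner up edge L, R end',onz('top',k([(95,85),(670,132),(670,222),(92,178)]),.008)[:,:2].round(4).tolist())
ks=lambda P:(np.array(P)-[0,320]+[0,100]+.5)*70/400-.5+[330,125]
# side: divider tops near ends (upper-x divider, lower-x divider) z=.05
print('side div near ends',onz('side',ks([(133,472),(207,478)]),.05)[:,:2].round(4).tolist())
print('side liner near end',onz('side',ks([(138,538),(194,540)]),.008)[:,:2].round(4).tolist())
need(.4775,-.329,.175,np.pi/2-.068)
```

```text
up [[0.503, -0.2413], [0.4894, -0.4183]]
lo [[0.4671, -0.2387], [0.454, -0.4168]]
liner up edge L, R end [[0.5007, -0.2424], [0.4889, -0.4183], [0.4614, -0.4172], [0.4721, -0.2409]]
side div near ends [[0.5044, -0.2412], [0.4666, -0.2401]]
side liner near end [[0.5003, -0.2394], [0.4713, -0.2407]]
t 22.82 tcp [ 0.5795 -0.1017  0.1716] yaw 1.7726 F [ 0.1 -1.  -4.6] gap 0.24 units [-3.371 -2.425 -0.054] turn 1.546
```

```bash
python3 -m inch '-.55 -.4 0 .3 -1;-1.1 -.8 0 .6 -1;-1.65 -1.2 0 .9 -1;-2.2 -1.6 0 1.2 -1;-2.75 -2 0 1.5 -1'
python3 -c "
from h import *
need(.4784,-.3287,.175,np.pi/2-.0755)"
```

```text
time_s: 23.45
tcp_pos: [0.4948, -0.2871, 0.1716]
tool_rot: [0.729, 0.685, -0.0, -0.001]
wrist_force: [0.8, -0.9, -3.9]
finger_gap: 0.248
t 23.45 tcp [ 0.4948 -0.2871  0.1716] yaw 1.5089 F [ 0.8 -0.9 -3.9] gap 0.25 units [-0.708 -0.23  -0.056] turn 0.078
```

```bash
python3 -m inch '-.35 -.1 0 .08 -1;-.6 -.2 0 .08 -1;-.708 -.23 0 .08 -1;-.708 -.23 0 .08 -1;-.708 -.23 0 .08 -1'
python3 -c "
from h import *
need(.4784,-.3287,.088,np.pi/2-.0755)
a=snap('side','s8');b=snap('top','t8');cv2.imwrite('pics/s8c.png',np.hstack([cv2.resize(a[90:200,300:410],(440,440),interpolation=2),cv2.resize(b[200:310,430:520],(360,440),interpolation=2)]))"
```

```text
time_s: 24.08
tcp_pos: [0.4808, -0.3264, 0.1719]
tool_rot: [0.732, 0.681, 0.0, -0.0]
wrist_force: [-0.1, -0.3, -4.4]
finger_gap: 0.247
t 24.07 tcp [ 0.4808 -0.3264  0.1719] yaw 1.4981 F [-0.1 -0.3 -4.4] gap 0.25 units [-0.041 -0.037  1.398] turn 0.016
```

View pics/s8c.png

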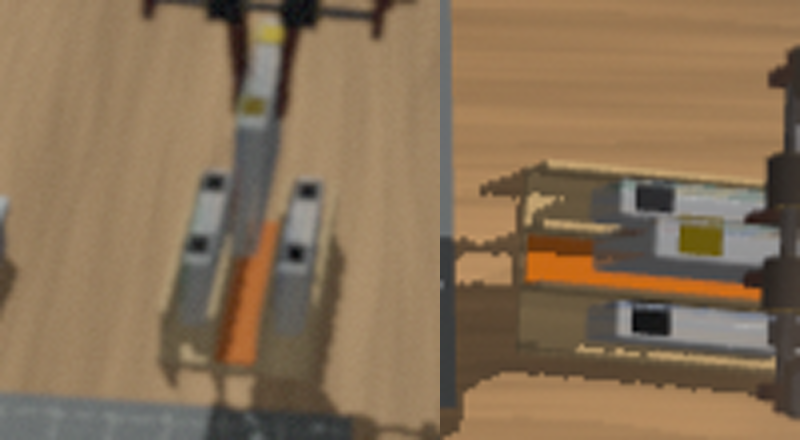

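The case hangs upright over the middle bay with the liner below it and latches up. Its near top edge is at side crop (235–272,124). Checking its position along the bay and its lateral centring.

```bash
python3 -c "
from h import *
print(onz('side',np.array([(235,121),(270,127)])/4+[300,90],.202).round(4))
print(onz('top',np.array([(656-440,218),(652-440,257)])/4+[430,200],.202).round(4))"
python3 -m inch '-.04 -.037 .25 .02 -1;-.04 -.037 .5 .02 -1;-.04 -.037 .7 .02 -1;-.04 -.037 .7 .02 -1'
python3 -c "
from h import *
need(.4784,-.3287,.088,np.pi/2-.0755)"
```

```text
[[ 0.4945 -0.26    0.202 ]
 [ 0.4706 -0.2552  0.202 ]]
[[ 0.492  -0.2586  0.202 ]
 [ 0.4719 -0.256   0.202 ]]
time_s: 24.68
tcp_pos: [0.4775, -0.329, 0.1285]
tool_rot: [0.734, 0.679, -0.0, -0.001]
wrist_force: [0.5, 0.4, -3.6]
finger_gap: 0.249
t 24.68 tcp [ 0.4775 -0.329   0.1285] yaw 1.4936 F [ 0.5  0.4 -3.6] gap 0.25 units [0.005 0.015 0.674] turn -0.01
```

```bash
python3 -m inch '.005 .015 .2 0 -1;.005 .015 .4 0 -1;.005 .015 .55 0 -1;.005 .015 .62 0 -1;.005 .015 .62 0 -1'
python3 -m inch '0 0 .02 0 -1;0 0 .04 0 -1;0 0 .06 0 -1;0 0 .06 0 -1'
```

```text
time_s: 25.3
tcp_pos: [0.4789, -0.3291, 0.0924]
tool_rot: [0.734, 0.679, -0.0, -0.0]
wrist_force: [1.0, 0.1, -3.2]
finger_gap: 0.246
time_s: 25.8
tcp_pos: [0.479, -0.3292, 0.0892]
tool_rot: [0.734, 0.679, -0.0, -0.0]
wrist_force: [0.5, 0.7, -4.3]
finger_gap: 0.249
```

```bash
python3 -m inch '0 0 .02 0 -1;0 0 .03 0 -1;0 0 .03 0 -1'
python3 -m inch '0 0 .02 0 -1;0 0 .03 0 -1;0 0 .03 0 -1'
```

```text
time_s: 26.18
tcp_pos: [0.4792, -0.3293, 0.0879]
tool_rot: [0.734, 0.679, 0.0, 0.0]
wrist_force: [-1.0, 2.4, 3.8]
finger_gap: 0.247
time_s: 26.55
tcp_pos: [0.4793, -0.3293, 0.0878]
tool_rot: [0.734, 0.679, 0.0, 0.0]
wrist_force: [-5.0, 6.1, 19.6]
finger_gap: 0.252
```

```bash
python3 -m inch '0 0 -.03 0 -1;0 0 -.03 0 -.4;0 0 -.03 0 -.2;0 0 -.03 0 0;0 0 -.03 0 0'
python3 -m inch '0 0 -.1 0 0;0 0 -.5 0 0;0 0 -1 0 0;0 0 -1.6 0 0;0 0 -2.2 0 0'
python3 -m inch '-.2 -.6 0 0 0;-.3 -1.2 0 0 0;-.3 -1.9 0 0 0;-.3 -2.2 -.3 0 0;-.3 -2.2 -.3 0 0'
python3 - <<'E'
from h import *
a=snap('side','s9');b=snap('top','t9');cv2.imwrite('pics/s9c.png',np.hstack([cv2.resize(a[90:200,300:410],(440,440),interpolation=2),cv2.resize(b[200:310,430:520],(360,440),interpolation=2)]))
for n,im,z in (('side','s',0),('top','t',0)):
    d=cv2.absdiff(cv2.imread(f'pics/{n}0.png'),a if n=='side' else b).max(2)>60
    print(n,cv2.connectedComponentsWithStats(d.astype(np.uint8))[2][1:][lambda s:s[:,4]>40] if 0 else [r.tolist() for r in cv2.connectedComponentsWithStats(d.astype(np.uint8))[2][1:] if r[4]>60])
E
```

```text
time_s: 27.18
tcp_pos: [0.479, -0.3292, 0.0873]
tool_rot: [0.734, 0.679, -0.0, -0.0]
wrist_force: [-0.8, -0.7, -0.4]
finger_gap: 0.498
time_s: 27.8
tcp_pos: [0.4789, -0.3291, 0.2209]
tool_rot: [0.734, 0.679, 0.0, 0.0]
wrist_force: [-0.2, 0.3, -0.1]
finger_gap: 0.507
time_s: 28.42
tcp_pos: [0.3458, -0.3376, 0.2388]
tool_rot: [0.734, 0.679, 0.0, 0.001]
wrist_force: [-1.0, -0.5, -0.5]
finger_gap: 0.497
side [[418, 22, 39, 77, 1085], [526, 84, 12, 19, 151], [552, 96, 33, 50, 551], [358, 138, 12, 42, 227], [514, 151, 28, 60, 987], [612, 187, 13, 14, 97], [404, 199, 197, 231, 6962], [502, 260, 25, 25, 285], [599, 289, 15, 13, 61], [629, 329, 8, 18, 75], [610, 357, 22, 20, 202], [574, 386, 12, 32, 119], [589, 405, 51, 75, 741], [588, 449, 22, 14, 116], [566, 457, 24, 23, 174], [628, 462, 12, 12, 68]]
top [[344, 211, 13, 12, 89], [336, 215, 11, 14, 91], [319, 220, 14, 15, 128], [349, 225, 13, 12, 89], [336, 230, 15, 12, 109], [325, 235, 13, 12, 81], [354, 235, 14, 19, 163], [330, 245, 13, 14, 93], [317, 246, 15, 21, 195], [452, 259, 73, 18, 825], [434, 267, 14, 16, 111], [517, 281, 123, 199, 12379], [102, 319, 334, 161, 12939], [0, 417, 68, 63, 2990], [578, 416, 62, 64, 2588], [617, 417, 23, 18, 113], [304, 424, 38, 38, 779]]
```

View pics/s9c.png

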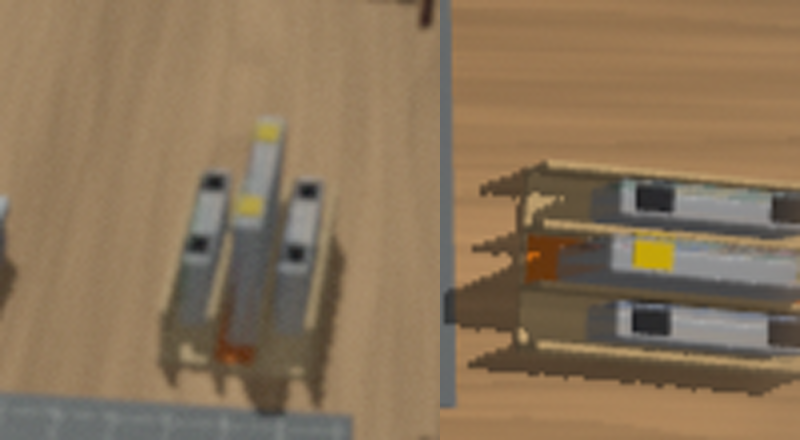

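The case stands in the middle bay with its yellow latches up (side crop (267,130) and (250,205)). Both neighbouring cases are unmoved. One last numeric check, then hand in.

```bash
python3 -c "
from h import *
c=np.array([.4784,-.3287]);y=np.array([-np.sin(-.0755),np.cos(-.0755)]);x=np.array([y[1],-y[0]])
for p in onz('top',np.array([(170,234),(172,273)])/4+[430,200],.118): print((p[:2]-c)@x,(p[:2]-c)@y)
for p in onz('side',np.array([(232,216),(264,219)])/4+[300,90],.118): print((p[:2]-c)@x,(p[:2]-c)@y)
print(bot.read_state()['joint_velocities'].round(3),bot.close_job())"
```

```text
0.0073050640936014755 0.06899256010559662
-0.014314137206930162 0.06679868815244897
0.01091648628361229 0.06115877966154888
-0.011920110086178971 0.06079359044533287
the job is handed in; nothing more can be done
[ 0.009  0.019 -0.002 -0.    -0.001 -0.001] None
```

The case is filed upright, latches up, in the orange-lined middle bay, and I handed the job in at about 28.5 s of the 61 s allowed. No verdict is reported, so the points below are my own checks.

- **Tipping:** The first attempt slipped off the latch edge at about 45°, because I eased off too much in height. The case fell back flat on the mat. I estimate it fell at about 0.75 m/s, under the 0.9 m/s limit, but I did not measure that. The second attempt, with the press controlled more carefully, stood the case against the stop. The fingers were clear of it for well over 0.2 s before the grasp.
- **Filing:** I gripped the case by its upper edge at 30 N and turned it to the rack. I lowered it until the liner carried it, at which point the downward force briefly reached about 20 N. Then I eased off, released it and moved the arm away.
- **Last checks:**
  - The case's near end is about 69 mm (top view) and 61 mm (side view) from the bay's middle, against 70 mm ideal. That puts its middle 1 to 9 mm off along the bay, with 26 mm allowed.
  - Its top edge is 0.5 to 4 mm off the bay's middle line (14 mm allowed).
  - The two views disagree by about 8 mm along the bay.
  - Comparing first and last pictures showed no change at the neighbouring cases, flask, tin or chalk pot. The arm and its shadow hide the area near the robot, so I could not fully confirm the screwdriver and pliers; the arm did not go near them at low height.

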